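Check a spare bearing: gauge the bushing, then hold its ball before the inspection lens

ROBOT

A 7-joint arm with a two-finger parallel gripper is mounted at the origin on the work surface. World frame = base frame: x ahead of the robot, y to its left, z up, the work surface at z = 0. Lengths are in m, angles in rad, forces in N, time in s.
With the tool pointing down it reaches from about 0.425 to 0.875 m from the base axis. Payload 4.7 kg.
Tool frame: the origin (TCP) lies on the centre line of the jaws, within the pads' length; the fingertips stand 8 mm ahead of it and the grasp point (between the pads) lies 11 mm behind it; z points along the fingers, y is the direction in which the jaws open and shut (so a half turn about z gives the same grasp; the last joint's range is limited). The gripper opens to 87 mm and grips with 3 to 60 N. Pads are 19 mm wide; open, the fingers measure 117 mm over their backs; the gripper's body (75 mm by 190 mm) begins 51 mm behind the grasp point.
Start: joints at [-1.178, 0.321, -0.07, 1.45, 0.023, 1.371, -0.057], TCP at [0.24, 0.604, 0.231] pointing down, gripper open.
Joint ranges: [-2.86, 2.86], [-0.3, 2.09], [-1.38, 1.24], [0.06, 2.45], [-1.56, 4.7], [0.09, 2.05], [-2.69, 2.69]. Speed limits (rad/s): [2.57, 2.57, 3.14, 3.14, 3.14, 3.14, 3.14].

INTERFACE

Orientations are given as a rotation vector (axis times angle).
In Python, from bench import status, optics, order gives the robot as it stands.
- The arm moves only by the tool step_arm, never from a script. Its argument "rows" is a list of rows, each a list of 3 entries, a list of its own where there are three numbers: the turn, a rotation vector about the tool's x, y, z in degrees, then the shift along the tool's x, y, z in mm, then the finger opening in mm, from 0 to 87. A call has 1 to 12 rows; each row shifts and turns the pose as measured when the row begins, along the tool's axes as they then stand; what a row does not reach is not made up. A row lasts 1/12 s, in which the tool goes at most 41.7 mm and 7.16 degrees, less where a joint would pass 70% of its speed; a pose out of reach is approached as far as the arm can. A call is refused whole if a number of a shift passes 41.7 or a number of a turn 7.16, either way. A call with a gripper value outside its range is refused whole. The fingers move at their own pace and stop on an object; "grip_force" is the grip in N (left out, the last holds). Time passes only in rows, so rows that do not move let the fingers close. It gives the time, the measured TCP pose, the force and the opening at its end, in the units of the state.
- status.get_state(): the state, without advancing time (a new reading comes with each control period).
- optics.get_image(name): name is "scene" or "top"; returns a dict with "frame" (480x640x3 uint8, red, green, blue), "range_z" (480x640 float32, m along the optical axis (not along the pixel's ray), 0 where there is no reading), "K" (3x3 intrinsics, pixels), "k1" (the pictures are not rectified: a ray, as slopes to the right and down, at radius r is drawn at 1 + k1 r^2 times it, then the intrinsics apply), "R" (3x3) and "t" (3): a world point X has camera coordinates R X + t. Camera axes: x right, y down, z forward; pixel columns grow to the right and rows downward; lengths in m; the calibration is good to about 2 mm. A picture is of the moment at which its call begins.
- order.close_job(): hands the job in, once; it reports no verdict.
The state is a dict: "time": time; "joint_positions": joint angles; "qd": joint speeds; "joint_torque": joint torques, N m; "position": TCP position; "tool_rot": TCP orientation; "ft_force": force on the tool from outside, world axes, zero at the start; "torque": the same for the moment, N m; "grip_width": opening from 0.0 (shut) to 1.0 (fully open).
Only numpy, scipy, OpenCV 4.12 (cv2) and the standard library are available. Lean on these libraries where they do the work, as an engineer would, in place of code of your own. Each camera call takes 0.05 s, during which the arm holds its last target.

TASK

Check the spare bearing parts for the focus drive: of the two brass bushings, slide the one whose bore fits the gauge pin all the way down onto the pin's base and let go of it, leaving the other standing on the bench. Then pick up the blue tray by its white grip and, keeping it level so that the loose steel ball stays in its pocket, bring the ball in front of the inspection microscope, its centre on the axis of the lens and 50 mm from the front glass, without touching the microscope. Finish still holding the tray there, level and steady, with the other things on the bench left undisturbed.

Things in the scene. Friction and masses are not known exactly. Their poses are not given: they have to be found in the camera images.
- bushing_a: brass bushing (plain sleeve) standing upright, 32 mm outside diameter, 40 mm tall, about 0.12 kg, bore 17 mm right through: this is the one that fits the 14 mm gauge pin. Origin at the centre of its underside, z up its axis. It may stand in either of the two bushing places.
- bushing_b: brass bushing, same outside (32 mm diameter, 40 mm tall, upright), but bore only 11 mm: too tight for the pin, it shows the smaller hole from above. Origin at the centre of its underside, z up its axis.
- gauge_pin: fixed gauge: dark square base 70 x 70 mm, 8 mm thick, with an upright bright steel pin at its centre, 14 mm diameter, its last 9 mm tapered to 6 mm; the pin's top is 55 mm above the bench. Origin at the centre of the base's underside on the bench, z up the pin. A fully seated bushing has its underside 8 mm above this origin.
- tray: loose blue tray, plate 150 (x) x 60 (y) x 8 mm, about 0.2 kg, with a white grip block at its centre, 30 (x) x 20 (y) mm, standing from the plate up to 58 mm above the tray's underside. Pinch the block across its 20 mm (along the tray's y). Origin at the centre of the underside, x towards the pocket with the ball, z up. A like pocket at the -x end is empty.
- tray_pocket (a point): centre of the floor of the ball's pocket: 50 mm along +x from the tray's origin and 5 mm above its underside. The pocket is round, 18 mm in diameter and 3 mm deep; the ball rolls out over the rim when the tray tips by about 40 degrees or is jerked.
- ball_center (a point): centre of the loose steel ball, 20 mm in diameter, 33 g, lying in the tray's pocket with about 2 mm of play to each side; its centre is 15 mm above the tray's underside.
- microscope: fixed white inspection microscope, 275 mm tall, looking level along its own -x. Origin on the bench; base x -55 to +115, 130 wide (y), 25 mm high; column at x 55 to 95. The lens barrel (up to 42 mm thick, housing 56 mm square) runs along x, its front glass 80 mm before the origin. The barrel axis is 130 to 190 mm above the bench, different each start, and stays there.
- lens_front (a point): centre of the lens's front glass (round, 22 mm, in a 32 mm steel barrel), at the end of the barrel.
- focus_point (a point): the point in free space on the lens's axis, 50 mm straight in front of the front glass, at the same height: where the ball's centre belongs. Its x axis points at the lens, level.
- oil_bottle: bystander: small amber bottle, 32 mm diameter, 70 mm tall, upright; origin at the centre of its underside
- slide_box: bystander: closed wooden slide box 80 (x) x 100 (y) x 32 mm; origin at the centre of its underside
- dust_cap: bystander: grey round dust cap, 44 mm diameter, 18 mm tall; origin at the centre of its underside
- screwdriver: bystander: screwdriver 160 mm long lying along its x; origin under its middle
- ball: the same steel ball as a body; its origin turns with it as it rolls, use ball_center for its place
Things that resemble listed ones, but are neither listed nor needed, are in the scene too. Leave any black look-alike of the bushing_a alone. There is more than one size of the tray; the one meant has the size given above.

How it is judged:
On the way, in this order (a step that is already met when the one before it is completed fails the run):
1. the fitting bushing is fully down on the gauge pin, upright and released, the tray still on the bench (horizontal distance between bushing_a and gauge_pin below 0.005 m and z of bushing_a in the frame of gauge_pin below 0.0115 m and angle between the z axis of bushing_a and the z axis of gauge_pin, either way round below 0.1 rad and contact force between the fingers and bushing_a below 0.1 N and height (world z) of tray below 0.02 m), for 0.2 s.
2. the tray is lifted clear of the bench with the ball in its pocket (height (world z) of tray above 0.05 m and horizontal distance between ball_center and tray_pocket below 0.008 m), for 0.2 s.
At the end, for the whole second after the job is handed in: Tray gripped (over 2 N) in the air clear of the microscope, level to 0.1 rad, still; ball in its pocket, its centre within 12 mm of the focus point; 17 mm bushing released on the pin (5 mm off axis, 3.5 mm above base, 0.1 rad at most), the other upright on the bench (distance between ball_center and focus_point below 0.012 m and horizontal distance between ball_center and tray_pocket below 0.008 m and angle between each of tray, bushing_b's own z axis and vertical below 0.1 rad and linear speed of tray below 0.02 m/s and angular speed of tray below 0.5 rad/s and height (world z) of tray above 0.08 m and contact force between the fingers and tray above 2 N and contact force between tray and microscope below 0.05 N and contact force between ball and the fingers below 0.05 N and horizontal distance between bushing_a and gauge_pin below 0.005 m and z of bushing_a in the frame of gauge_pin below 0.0115 m and angle between the z axis of bushing_a and the z axis of gauge_pin, either way round below 0.1 rad and contact force between the fingers and bushing_a below 0.1 N and height (world z) of bushing_b below 0.005 m); the arm keeps its last pose, push and grip.
It fails at once if the ball leaves its pocket (horizontal distance between ball_center and tray_pocket above 0.011 m).
It fails at once if the tray is tipped by more than 20 degrees (angle between tray's own z axis and vertical above 0.35 rad).
It fails at once if the robot or the tray touches the microscope (contact force between any of the arm, the fingers, tray and microscope above 0.5 N).
It fails at once if a bystander is moved by more than 30 mm or the bottle knocked over (distance of any of oil_bottle, slide_box, dust_cap, screwdriver from where it was at the start of the episode above 0.03 m or angle between oil_bottle's own z axis and vertical above 0.5 rad).
It also fails if it takes over 58 s, if anything falls off the work surface, if the arm or the gripper's body presses on something with over 40 N, if the wrist force passes 120 N, or if a joint passes its speed limit or range.

## Working session

There is one attempt and no reset: what is moved stays moved. The work goes in short steps, Python scripts to look and compute and a tool call to move; the robot and the scene stay as the last step left them, time stands still between calls to the robot, and variables do not carry over. Pictures are saved under pics/ and viewed, and the job is handed in when it is done.

Besides the shell and the picture viewer there is one more tool, called after ">>>" as a command line: name --argument value ..., lists and objects as JSON in quotes. step_arm: Moves the arm, as the interface text tells. Its arguments: {"type":"object","properties":{"rows":{"type":"array"},"grip_force":{"type":"number"}},"required":["rows"]}

```bash
mkdir -p pics; ls; cat > h.py <<'E'
import numpy as np, cv2, pickle
from bench import status, optics, order
def grab(n,tag):
    d=optics.get_image(n); pickle.dump(d,open(f'{tag}.pkl','wb')); cv2.imwrite(f'pics/{tag}.png',cv2.cvtColor(d['frame'],cv2.COLOR_RGB2BGR)); return d
def load(tag): return pickle.load(open(f'{tag}.pkl','rb'))
def cloud(d):
    K=np.array(d['K']);k=float(d['k1']);h,w=d['range_z'].shape
    u,v=np.meshgrid(np.arange(w),np.arange(h))
    p=np.stack([u,v],-1).reshape(-1,1,2).astype(float)
    s=cv2.undistortPoints(p,K,np.array([k,0,0,0,0.])).reshape(h,w,2)
    z=d['range_z'];c=np.dstack([s[...,0]*z,s[...,1]*z,z])
    return (c-np.array(d['t']))@np.array(d['R'])
E
python3 - <<'E'
from h import *
print(status.get_state())
for n in('scene','top'):
    d=grab(n,n+'0');print(n,d['K'],d['k1'],d['R'],d['t'])
E
```

```text
pics
{'time': 0.0, 'joint_positions': array([-1.17791789,  0.32181107, -0.07009356,  1.45167091,  0.02259579,
        1.37077266, -0.05688259]), 'qd': array([-0.00064777, -0.00042803,  0.00104114, -0.00031371,  0.00102627,
       -0.00012878, -0.00112061]), 'joint_torque': array([-1.59783604e-04, -4.91287172e+01, -4.03943891e-01, -3.12528205e+01,
       -6.39874628e-02,  4.36906144e-02,  1.67574149e-04]), 'position': array([0.24020404, 0.60341923, 0.22947135]), 'tool_rot': array([-5.91297854e-01, -3.08517491e+00,  2.91544237e-03]), 'ft_force': array([-0.07316183,  0.60811784, -0.82381691]), 'torque': array([-0.02607214,  0.02921979,  0.05375993]), 'grip_width': 1.0001556269167347}
scene [[481.40108135   0.         326.33494694]
 [  0.         481.40108135 238.41624807]
 [  0.           0.           1.        ]] -0.0148175240625031 [[ 0.61106269  0.79127626 -0.02200598]
 [ 0.49760623 -0.40559953 -0.76673141]
 [-0.61562198  0.45757065 -0.64159074]] [-0.37202831 -0.21776019  1.46295943]
top [[515.87230702   0.         313.71470115]
 [  0.         515.87230702 245.14752918]
 [  0.           0.           1.        ]] -0.05786076449178232 [[ 0.01137932 -0.99984848  0.01317281]
 [-0.98918683 -0.01318239 -0.14606727]
 [ 0.14621879 -0.01136822 -0.98918695]] [-0.02181239  0.60051053  1.12056661]
```

View pics/scene0.png

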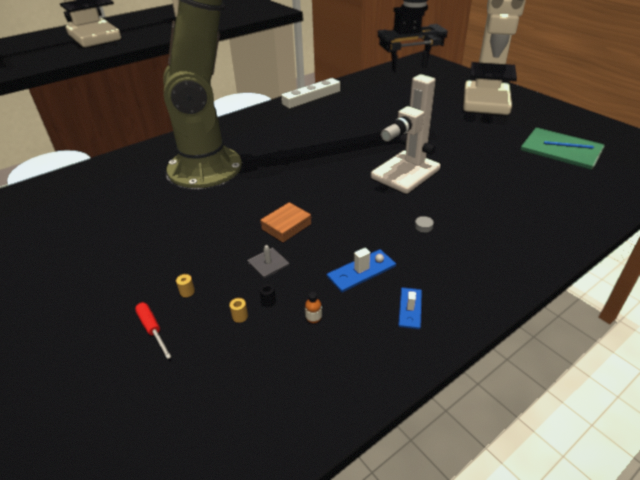

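View pics/top0.png

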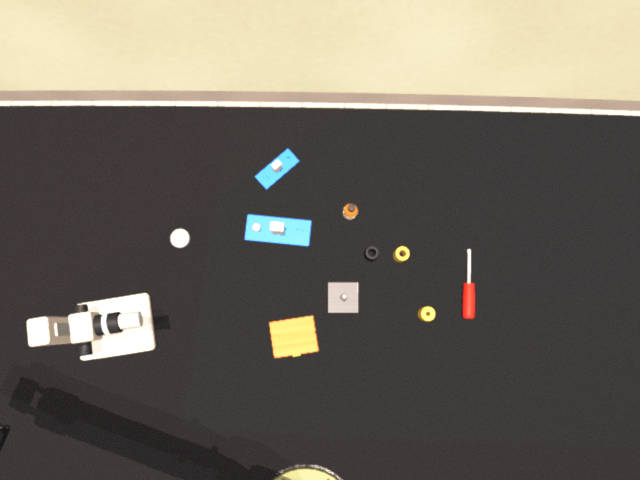

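The two brass bushings are at top (402,254) and (428,314). The black look-alike is at (372,253). There are two blue trays, at (278,230) (large, with the ball) and (277,168) (small). The (402,254) bushing seems to have the larger hole, so I'll enlarge it to check.

```bash
python3 - <<'E'
from h import *
d=load('top0');P=cloud(d);s=load('scene0');Q=cloud(s)
f=cv2.cvtColor(d['frame'],cv2.COLOR_RGB2BGR)
a=cv2.resize(f[235:335,320:450],None,fx=6,fy=6,interpolation=cv2.INTER_CUBIC)[:600,:780]
cv2.imwrite('pics/c1.png',a)
a=cv2.resize(f[195:345,235:365],None,fx=4,fy=4,interpolation=cv2.INTER_CUBIC)
g=cv2.cvtColor(s['frame'],cv2.COLOR_RGB2BGR)
cv2.imwrite('pics/c2.png',cv2.resize(g[235:335,165:325],None,fx=5,fy=5,interpolation=cv2.INTER_CUBIC))
# objects: connected comps height>4mm
for nm,X,dd in(('top',P,d),('scene',Q,s)):
    ok=(dd['range_z']>0)&(X[...,2]>0.005)&(X[...,2]<.3)&(X[...,0]>.2)&(X[...,0]<1)&(abs(X[...,1])<.6)
    n,l,st,c=cv2.connectedComponentsWithStats(ok.astype(np.uint8))
    for i in range(1,n):
        if st[i,4]<20: continue
        p=X[l==i];z=p[:,2];t=p[z>z.max()-.006]
        print(nm,c[i].round(0),st[i,4],'min',p.min(0).round(3),'max',p.max(0).round(3),'topmean',t.mean(0).round(4), 'mid',((t.min(0)+t.max(0))/2).round(4))
E
```

```text
top [276. 167.] 177 min [0.761 0.054 0.005] max [0.819 0.099 0.043] topmean [0.7891 0.0769 0.0392] mid [0.7887 0.0766 0.04  ]
top [294. 160.] 21 min [0.802 0.028 0.005] max [0.819 0.042 0.009] topmean [0.8113 0.0346 0.0064] mid [0.8105 0.0347 0.0069]
top [350. 211.] 189 min [ 0.667 -0.114  0.006] max [ 0.704 -0.081  0.075] topmean [ 0.6833 -0.0966  0.0705] mid [ 0.6832 -0.0965  0.0716]
top [277. 230.] 1175 min [ 0.605 -0.006  0.005] max [0.676 0.146 0.061] topmean [0.6406 0.0709 0.0569] mid [0.6401 0.0709 0.0575]
top [180. 238.] 289 min [0.596 0.275 0.006] max [0.639 0.317 0.022] topmean [0.617  0.2943 0.0182] mid [0.6173 0.296  0.0195]
top [371. 253.] 151 min [ 0.571 -0.161  0.005] max [ 0.602 -0.13   0.044] topmean [ 0.5874 -0.1448  0.0402] mid [ 0.5864 -0.1457  0.0415]
top [401. 254.] 162 min [ 0.569 -0.23   0.007] max [ 0.6   -0.199  0.043] topmean [ 0.5858 -0.2149  0.0397] mid [ 0.5851 -0.2151  0.0403]
top [468. 294.] 499 min [ 0.441 -0.384  0.005] max [ 0.599 -0.357  0.029] topmean [ 0.4814 -0.3712  0.0251] mid [ 0.4819 -0.37    0.0262]
top [343. 298.] 693 min [ 0.452 -0.116  0
[... 1660 characters left out ...]
[ 0.5919 -0.1441  0.0404]
scene [411. 302.] 240 min [0.759 0.046 0.005] max [0.815 0.128 0.041] topmean [0.7964 0.0773 0.0394] mid [0.7959 0.0786 0.0389]
scene [313. 308.] 381 min [ 0.678 -0.112  0.005] max [ 0.706 -0.082  0.072] topmean [ 0.69   -0.0958  0.0689] mid [ 0.6896 -0.0951  0.0692]
scene [238. 309.] 311 min [ 0.574 -0.23   0.005] max [ 0.607 -0.197  0.041] topmean [ 0.5912 -0.2139  0.0383] mid [ 0.5902 -0.2134  0.0383]
scene [150. 323.] 512 min [ 0.446 -0.383  0.006] max [ 0.606 -0.357  0.027] topmean [ 0.4856 -0.3704  0.0234] mid [ 0.4865 -0.3702  0.0242]
scene [410. 320.] 71 min [0.797 0.034 0.005] max [0.839 0.075 0.009] topmean [0.8226 0.0507 0.006 ] mid [0.8175 0.0545 0.007 ]
```

View pics/c1.png

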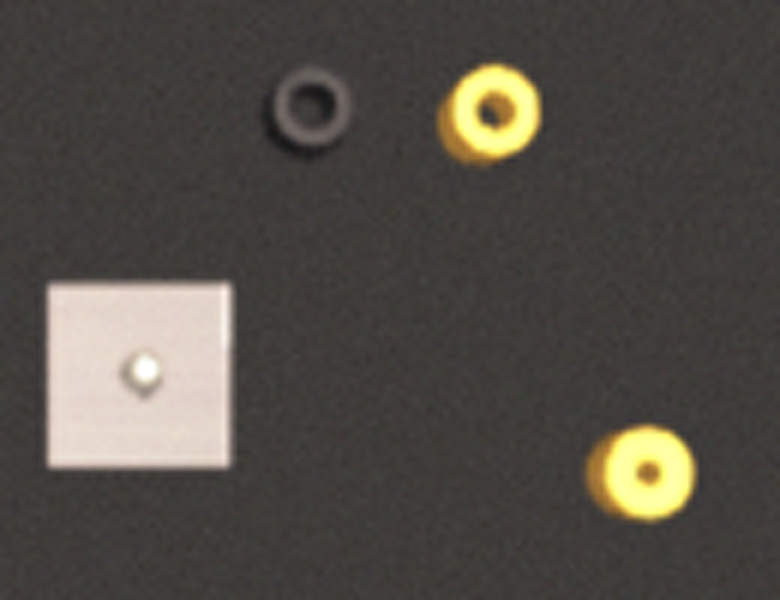

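View pics/c2.png

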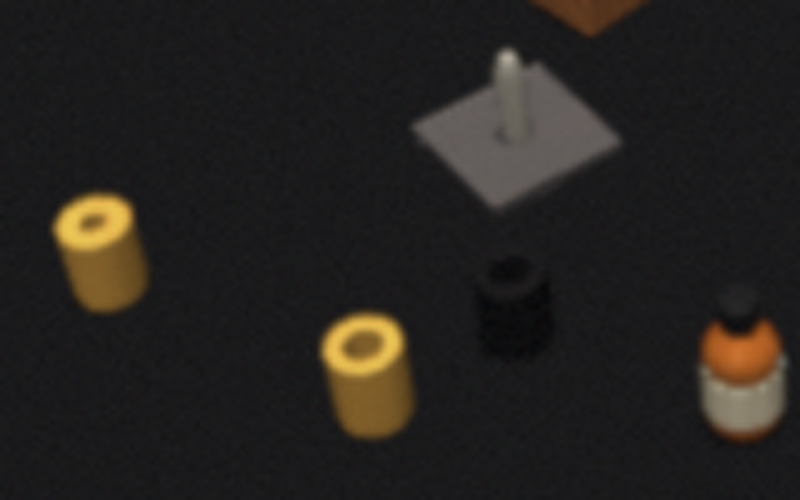

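The crops confirm it. The bushing at top (402,254) / scene (238,309) has the wide bore, so it is bushing_a. The one at (428,314) has the small hole, so it is bushing_b. The tray to use is the 150 mm one with the ball, at (278,230). First I raise the arm, then swing clear over the microscope.

>>> step_arm --rows '[[[0, 0, 0], [0, 0, -40], 87], [[0, 0, 0], [0, 0, -40], 87], [[0, 0, 0], [0, 0, -40], 87], [[0, 0, 0], [0, 0, -40], 87], [[0, 0, 3.6], [-40, 0, 0], 87], [[0, 0, 3.6], [-40, 0, 0], 87], [[0, 0, 3.6], [-40, 0, 0], 87], [[0, 0, 3.6], [-40, 0, 0], 87]]'

```text
time: 0.77
position: [0.3727, 0.5356, 0.3893]
tool_rot: [-0.946, -2.987, 0.021]
ft_force: [0.4, -0.4, -0.4]
grip_width: 1.002
```

```bash
cat >> h.py <<'E'
from scipy.spatial.transform import Rotation as Ro
def rel(p,az):
    """target TCP position, jaw (tool y) azimuth deg, tool straight down -> turn(deg), shift(mm) in tool axes"""
    s=status.get_state();R=Ro.from_rotvec(s['tool_rot'])
    a=np.radians(az);y=np.array([np.cos(a),np.sin(a),0]);z=np.array([0,0,-1.]);x=np.cross(y,z)
    T=Ro.from_matrix(np.stack([x,y,z],1))
    print('t',round(s['time'],2),'pos',s['position'].round(4),'yaz',np.degrees(np.arctan2(*R.as_matrix()[[1,0],1])).round(2),'F',s['ft_force'].round(2),'grip',round(s['grip_width']*87,1))
    print('turn',np.degrees((R.inv()*T).as_rotvec()).round(2),'shift',(R.inv().apply(np.array(p)-s['position'])*1000).round(1))
    return s
E
python3 - <<'E'
from h import *
rel([.588,-.2145,.2],-20)
E
```

```text
t 0.77 pos [0.3727 0.5356 0.3893] yaz 54.84 F [ 0.36 -0.39 -0.42] grip 87.2
turn [-0.87  0.39 74.84] shift [-608.7 -486.3  194.5]
```

>>> step_arm --rows '[[[0, 0, 3.6], [-40, 0, 0], 87], [[0, 0, 3.6], [-40, 0, 0], 87], [[0, 0, 3.6], [-40, 0, 0], 87], [[0, 0, 3.6], [-40, 0, 0], 87], [[0, 0, 3.6], [-40, 0, 0], 87], [[0, 0, 3.6], [-40, 0, 0], 87], [[0, 0, 3.6], [-40, 0, 0], 87], [[0, 0, 3.6], [-40, 0, 0], 87], [[0, 0, 3.6], [-40, 0, 0], 87], [[0, 0, 3.6], [-40, 0, 0], 87], [[0, 0, 3.6], [-40, 0, 0], 87], [[0, 0, 3.6], [-40, 0, 0], 87]]'

```text
time: 1.77
position: [0.6465, 0.1332, 0.3801]
tool_rot: [-2.023, -2.396, 0.043]
ft_force: [-0.2, 0.5, -0.5]
grip_width: 1.001
```

```bash
python3 - <<'E'
from h import *
rel([.588,-.2145,.15],-20)
E
```

```text
t 1.77 pos [0.6465 0.1332 0.3801] yaz 9.62 F [-0.21  0.47 -0.52] grip 87.1
turn [-1.18  1.11 29.63] shift [-329.9 -110.1  237.3]
```

>>> step_arm --rows '[[[-0.3, 0.3, 3.6], [-40, -3, 10], 87], [[-0.3, 0.3, 3.6], [-40, -3, 15], 87], [[-0.3, 0.3, 3.6], [-40, -3, 20], 87], [[-0.3, 0.3, 3.6], [-40, -3, 20], 87], [[0, 0, 3.6], [-40, -3, 20], 87], [[0, 0, 3.6], [-40, -3, 20], 87], [[0, 0, 3.6], [-40, -3, 20], 87], [[0, 0, 3.6], [-40, -3, 20], 87], [[0, 0, 0], [0, 0, 0], 87], [[0, 0, 0], [0, 0, 0], 87]]'

```text
time: 2.6
position: [0.6001, -0.1759, 0.2409]
tool_rot: [-2.601, -1.756, 0.009]
ft_force: [0.4, 0.9, 1.0]
grip_width: 0.999
```

```bash
python3 - <<'E'
from h import *
rel([.588,-.2145,.12],-20)
E
```

```text
t 2.6 pos [ 0.6001 -0.1759  0.2409] yaz -21.97 F [0.4  0.91 1.  ] grip 86.9
turn [-0.36  0.16 -1.97] shift [-40.   4. 121.]
```

>>> step_arm --rows '[[[0, 0, -1], [-20, 2, 10], 87], [[-0.3, 0, -1], [-20, 2, 30], 87], [[0, 0, 0], [0, 0, 35], 87], [[0, 0, 0], [0, 0, 30], 87], [[0, 0, 0], [0, 0, 0], 87], [[0, 0, 0], [0, 0, 0], 87]]'

```text
time: 3.1
position: [0.5911, -0.2135, 0.1346]
tool_rot: [2.563, 1.812, 0.0]
ft_force: [-0.7, 0.5, 2.3]
grip_width: 0.999
```

```bash
python3 - <<'E'
from h import *
rel([.588,-.2145,.07],-20)
d=grab('scene','scene1');P=cloud(d);e=grab('top','top1')
a=cv2.cvtColor(d['frame'],cv2.COLOR_RGB2BGR)[190:340,140:340]
b=cv2.cvtColor(e['frame'],cv2.COLOR_RGB2BGR)[180:330,330:530]
cv2.imwrite('pics/c3.png',np.vstack([cv2.resize(a,(400,300),interpolation=2),cv2.resize(b,(400,300),interpolation=2)]))
E
```

```text
t 3.1 pos [ 0.5911 -0.2135  0.1346] yaz -19.5 F [-0.65  0.47  2.35] grip 86.9
turn [0.13 0.08 0.5 ] shift [-1.9 -2.8 64.6]
```

View pics/c3.png

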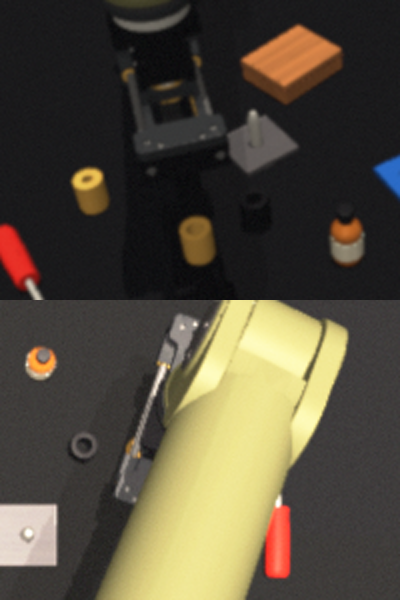

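```bash
cat >> h.py <<'E'
def proj(d,X):
    return cv2.projectPoints(np.atleast_2d(X).astype(float),cv2.Rodrigues(np.array(d['R']))[0],np.array(d['t']),np.array(d['K']),np.array([float(d['k1']),0,0,0,0]))[0].reshape(-1,2)
E
python3 - <<'E'
from h import *
d=load('scene1');e=load('top1');s=status.get_state()
R=Ro.from_rotvec(s['tool_rot']);
im=cv2.cvtColor(d['frame'],cv2.COLOR_RGB2BGR)[180:330,140:340];im=cv2.resize(im,None,fx=4,fy=4,interpolation=2)
for yy in(-43.5,43.5):
  for zz in (8,-60):
    for xx in (-9.5,9.5):
      p=proj(d,s['position']+R.apply([xx/1000,yy/1000,zz/1000]))[0];q=((p-[140,180])*4+1.5).astype(int);cv2.circle(im,q,2,(0,255,0) if yy>0 else(0,0,255),-1);print(xx,yy,zz,p.round(1))
im=cv2.convertScaleAbs(im,alpha=1.8,beta=15)
cv2.imwrite('pics/c4.png',im)
E
```

```text
-9.5 -43.5 8 [222.6 259.4]
9.5 -43.5 8 [232.1 257.2]
-9.5 -43.5 -60 [216.8 232.6]
9.5 -43.5 -60 [226.8 230.4]
-9.5 43.5 8 [229.8 289.3]
9.5 43.5 8 [240.1 286.9]
-9.5 43.5 -60 [224.  262.1]
9.5 43.5 -60 [234.8 259.6]
```

View pics/c4.png

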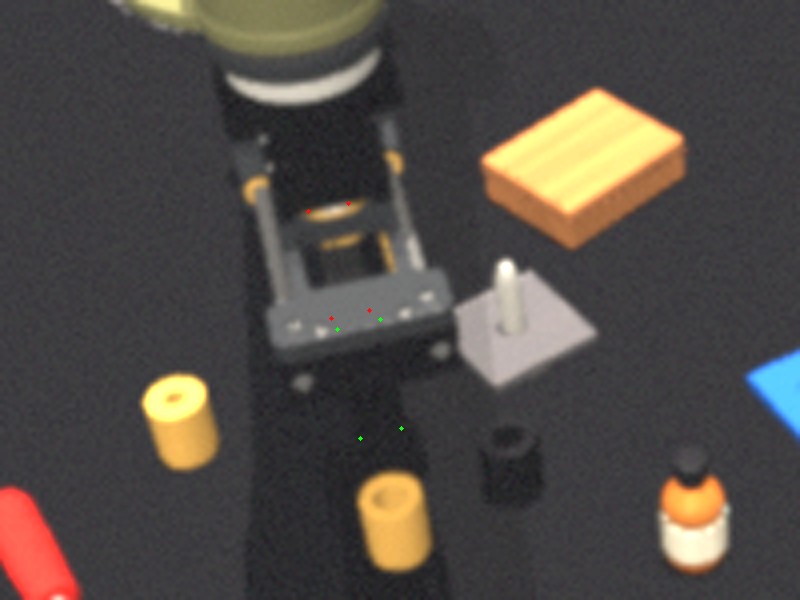

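```bash
python3 - <<'E'
from h import *
s=status.get_state();R=Ro.from_rotvec(s['tool_rot'])
for n in('scene1','top1'):
    d=load(n);P=cloud(d)
    T=R.inv().apply((P.reshape(-1,3)-s['position']))*1000
    ok=(d['range_z'].ravel()>0)&(P.reshape(-1,3)[:,2]>.07)&(abs(T[:,0])<120)&(abs(T[:,1])<120)
    T=T[ok]; print(n,len(T))
    for lo in range(-140,50,10):
        m=(T[:,2]>=lo)&(T[:,2]<lo+10)
        if m.sum()>3: print(lo,m.sum(),np.percentile(T[m],[2,50,98],axis=0)[:, :2].round(0).tolist())
d=load('scene1');P=cloud(d)
v=d['range_z'];vv=((v-.9)/(.5)*255).clip(0,255).astype(np.uint8)[180:330,140:340]
cv2.imwrite('pics/c5.png',cv2.resize(cv2.applyColorMap(vv,cv2.COLORMAP_JET),None,fx=4,fy=4,interpolation=0))
E
```

```text
scene1 14669
-140 134 [[-21.0, 7.0], [-0.0, 14.0], [22.0, 19.0]]
-130 147 [[-20.0, -7.0], [4.0, 14.0], [26.0, 18.0]]
-120 157 [[-24.0, -23.0], [-2.0, 14.0], [25.0, 19.0]]
-110 935 [[-34.0, 12.0], [-1.0, 73.0], [35.0, 96.0]]
-100 272 [[-35.0, 9.0], [1.0, 94.0], [36.0, 97.0]]
-90 263 [[-36.0, -75.0], [-5.0, 31.0], [37.0, 95.0]]
-80 379 [[-35.0, -48.0], [-11.0, 29.0], [36.0, 89.0]]
-70 197 [[-36.0, -48.0], [0.0, 87.0], [37.0, 89.0]]
-40 49 [[-10.0, -48.0], [-1.0, -43.0], [11.0, 59.0]]
-30 81 [[-10.0, -49.0], [1.0, -42.0], [11.0, 57.0]]
-20 80 [[-10.0, -48.0], [-0.0, 52.0], [11.0, 56.0]]
-10 55 [[-10.0, 49.0], [1.0, 53.0], [11.0, 55.0]]
0 38 [[-10.0, 50.0], [1.0, 53.0], [11.0, 55.0]]
top1 8514
-130 5 [[15.0, -53.0], [18.0, -52.0], [20.0, -50.0]]
-120 9 [[14.0, -53.0], [19.0, -50.0], [22.0, -47.0]]
-110 422 [[13.0, -96.0], [22.0, -56.0], [34.0, 91.0]]
-100 76 [[12.0, -97.0], [23.0, 50.0], [35.0, 90.0]]
-90 159 [[22.0, -82.0], [29.0, 47.0], [35.0, 77.0]]
-80 176 [[23.0, -78.0], [29.0, -1.0], [35.0, 68.0]]
-70 12 [[31.0, -89.0], [35.0, 47.0], [35.0, 81.0]]
```

View pics/c5.png

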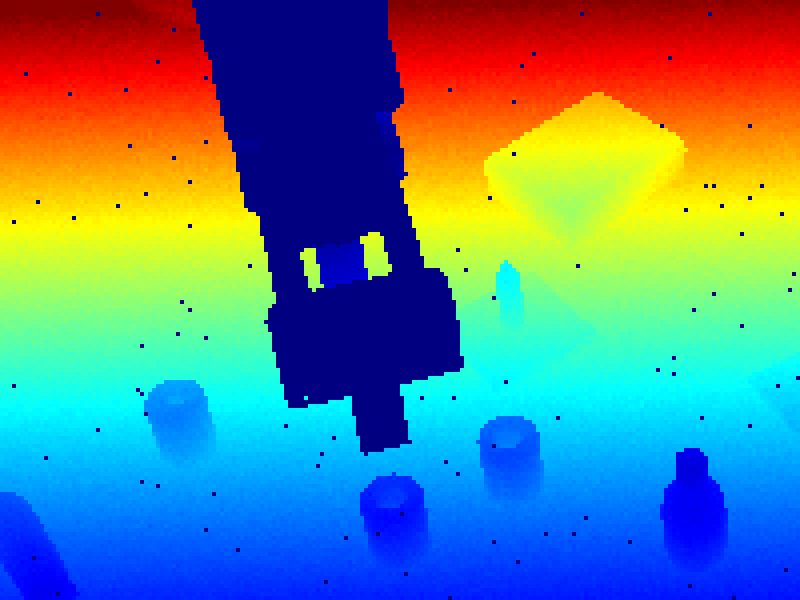

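The scene camera's depth puts the gripper within about 1–2 mm of its reported pose, while the top camera is about 5 mm low in x. So bushing_a is at about (0.589, -0.2135). I descend.

>>> step_arm --rows '[[[0, 0, 0.4], [-0.5, -1.5, 35], 87], [[0, 0, 0], [0, 0, 35], 87], [[0, 0, 0], [0, 0, 28], 87], [[0, 0, 0], [0, 0, 12], 87], [[0, 0, 0], [0, 0, 4], 87]]'

```text
time: 3.62
position: [0.6042, -0.213, 0.0327]
tool_rot: [2.548, 1.802, 0.031]
ft_force: [-0.4, -0.3, 0.0]
grip_width: 1.001
```

```bash
python3 - <<'E'
from h import *
rel([.5893,-.2135,.016],-20)
E
```

```text
t 3.62 pos [ 0.6042 -0.213   0.0327] yaz -19.47 F [-0.45 -0.33  0.01] grip 87.1
turn [ 1.63 -0.23  0.54] shift [ -5.5 -14.3  16.3]
```

>>> step_arm --rows '[[[1.6, -0.2, 0.5], [-5.5, -14, 0], 87], [[0, 0, 0], [0, 0, 0], 87]]'

```text
time: 3.78
position: [0.5896, -0.2132, 0.0345]
tool_rot: [-2.572, -1.804, -0.0]
ft_force: [0.6, 0.8, 0.4]
grip_width: 0.999
```

```bash
python3 - <<'E'
from h import *
rel([.5893,-.2135,.016],-20)
E
```

```text
t 3.78 pos [ 0.5896 -0.2132  0.0345] yaz -19.91 F [0.65 0.81 0.38] grip 86.9
turn [-0.01 -0.02  0.09] shift [-0.4 -0.2 18.5]
```

>>> step_arm --rows '[[[0, 0, 0], [0, 0, 10], 87], [[0, 0, 0], [0, 0, 8], 87], [[0, 0, 0], [0, 0, 0], 60], [[0, 0, 0], [0, 0, 0], 45]]' --grip_force 15

```text
time: 4.12
position: [0.5933, -0.2145, 0.0207]
tool_rot: [2.567, 1.8, 0.01]
ft_force: [0.9, 0.2, 0.2]
grip_width: 0.917
```

```bash
python3 - <<'E'
from h import *
rel([.5893,-.2135,.016],-20)
E
```

```text
t 4.12 pos [ 0.5933 -0.2145  0.0207] yaz -19.93 F [0.95 0.21 0.24] grip 79.8
turn [ 0.5  -0.11  0.07] shift [-0.4 -4.1  4.7]
```

>>> step_arm --rows '[[[0.5, 0, 0], [0, -4, 4], 45], [[0, 0, 0], [0, 0, 0], 45], [[0, 0, 0], [0, 0, 0], 45], [[0, 0, 0], [0, 0, 0], 45]]'

```text
time: 4.45
position: [0.5897, -0.2131, 0.017]
tool_rot: [-2.571, -1.803, -0.003]
ft_force: [-0.8, 0.1, 0.4]
grip_width: 0.633
```

```bash
python3 - <<'E'
from h import *
rel([.5893,-.2135,.016],-20)
E
```

```text
t 4.45 pos [ 0.5897 -0.2131  0.017 ] yaz -19.93 F [-0.84  0.09  0.42] grip 55.1
turn [ 0.01 -0.13  0.07] shift [-0.5 -0.2  1. ]
```

>>> step_arm --rows '[[[0, 0, 0], [-0.5, 0, 0], 30], [[0, 0, 0], [0, 0, 0], 24], [[0, 0, 0], [0, 0, 0], 24], [[0, 0, 0], [0, 0, 0], 24], [[0, 0, 0], [0, 0, 0], 24], [[0, 0, 0], [0, 0, 0], 24]]'

```text
time: 4.95
position: [0.5896, -0.2138, 0.0173]
tool_rot: [-2.572, -1.803, -0.003]
ft_force: [0.4, 0.9, 0.3]
grip_width: 0.357
```

```bash
python3 - <<'E'
from h import *
rel([.5893,-.2135,.016],-20)
E
```

```text
t 4.95 pos [ 0.5896 -0.2138  0.0173] yaz -19.93 F [0.41 0.93 0.3 ] grip 31.1
turn [ 0.03 -0.13  0.07] shift [ 0.2 -0.4  1.3]
```

>>> step_arm --rows '[[[0, 0, 0], [0, 0, 0], 24], [[0, 0, 0], [0, 0, -10], 24], [[0, 0, 0], [0, 0, -25], 24], [[0, 0, 0], [0, 0, -30], 24], [[0, 0, 0], [0, 0, -25], 24], [[0, 0, 0], [0, 0, -10], 24], [[0, 0, 0], [0, 0, 0], 24]]'

```text
time: 5.53
position: [0.5871, -0.2134, 0.1208]
tool_rot: [-2.569, -1.8, 0.004]
ft_force: [-0.2, -0.3, -0.7]
grip_width: 0.354
```

```bash
python3 - <<'E'
from h import *
rel([.5893-.0987,-.2135+.1336,.115],-10)
E
```

```text
t 5.53 pos [ 0.5871 -0.2134  0.1208] yaz -19.97 F [-0.15 -0.25 -0.71] grip 30.8
turn [-0.31 -0.09 -9.97] shift [  92.5 -136.3    6.6]
```

>>> step_arm --rows '[[[0, 0, 0], [15, -22, 0], 24], [[0, 0, 0], [22, -33, 0], 24], [[0, 0, 0], [22, -33, 0], 24], [[0, 0, 0], [22, -33, 0], 24], [[0, 0, 0], [10, -15, 0], 24], [[0, 0, 0], [0, 0, 0], 24]]'

```text
time: 6.03
position: [0.4839, -0.0789, 0.1153]
tool_rot: [-2.573, -1.795, 0.014]
ft_force: [0.2, 0.1, -2.1]
grip_width: 0.355
```

```bash
python3 - <<'E'
from h import *
rel([.5893-.0987,-.2135+.1336,.085],-20)
E
```

```text
t 6.03 pos [ 0.4839 -0.0789  0.1153] yaz -20.18 F [ 0.25  0.07 -2.15] grip 30.9
turn [-0.48  0.26 -0.18] shift [ 1.5  6.9 30.2]
```

>>> step_arm --rows '[[[-0.5, 0.3, -0.2], [1.5, 7, 15], 24], [[0, 0, 0], [0, 0, 12], 24], [[0, 0, 0], [0, 0, 0], 24], [[0, 0, 0], [0, 0, 0], 24]]'

```text
time: 6.37
position: [0.4894, -0.0786, 0.0852]
tool_rot: [-2.568, -1.807, -0.0]
ft_force: [-0.2, -0.2, 0.2]
grip_width: 0.358
```

```bash
python3 - <<'E'
from h import *
s=rel([.5893-.0987,-.2135+.1336,.085],-20)
d=grab('scene','scene2');P=cloud(d);e=grab('top','top2')
a=cv2.cvtColor(d['frame'],cv2.COLOR_RGB2BGR)[190:290,210:330]
a=cv2.resize(a,None,fx=6,fy=6,interpolation=2)
cv2.imwrite('pics/c6.png',cv2.convertScaleAbs(a,alpha=1.8,beta=15))
hsv=cv2.cvtColor(d['frame'],cv2.COLOR_RGB2HSV)
m=(hsv[...,0]>14)&(hsv[...,0]<30)&(hsv[...,1]>120)&(hsv[...,2]>40)
m[:, :215]=0;m[:,330:]=0;m[:200]=0;m[300:]=0
ok=m&(P[...,2]>.03)&(P[...,2]<.13)&(P[...,1]>-.16)&(d['range_z']>0)
p=P[ok];print(len(p),p.min(0).round(4),p.max(0).round(4),np.median(p,0).round(4))
E
```

```text
t 6.37 pos [ 0.4894 -0.0786  0.0852] yaz -19.75 F [-0.19 -0.24  0.17] grip 31.2
turn [-0.08 -0.06  0.25] shift [-0.8  1.5  0.2]
18 [ 0.4878 -0.0973  0.0677] [ 0.5118 -0.091   0.0908] [ 0.4961 -0.0932  0.0767]
```

View pics/c6.png

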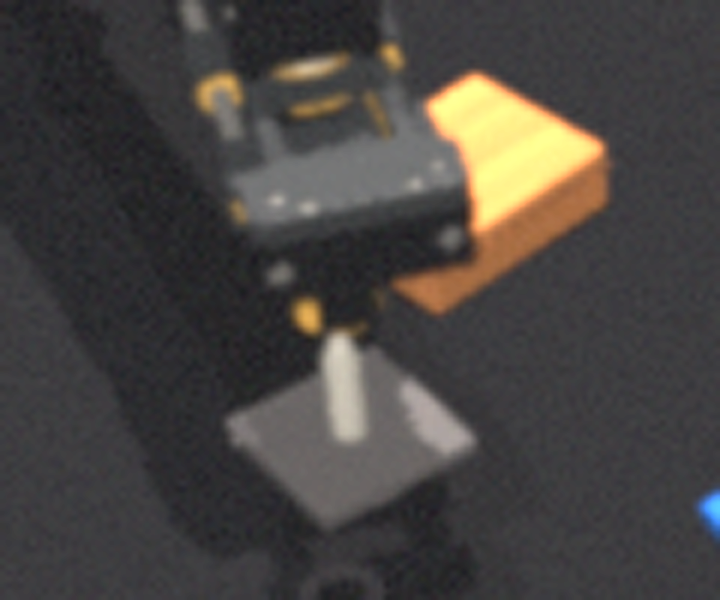

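>>> step_arm --rows '[[[0, 0, 0.2], [-0.2, 1.5, 6], 24], [[0, 0, 0], [0, 0, 6], 24], [[0, 0, 0], [0, 0, 0], 24]]'

```text
time: 6.72
position: [0.4925, -0.0806, 0.0738]
tool_rot: [2.574, 1.8, 0.004]
ft_force: [-0.4, 0.3, -1.4]
grip_width: 0.354
```

```bash
python3 - <<'E'
from h import *
s=rel([.5893-.0985,-.2135+.1342,.06],-20)
E
```

```text
t 6.72 pos [ 0.4925 -0.0806  0.0738] yaz -20.08 F [-0.36  0.34 -1.42] grip 30.8
turn [ 0.09 -0.1  -0.08] shift [ 0.6 -2.1 13.8]
```

>>> step_arm --rows '[[[0, 0, 0], [0.6, -2.1, 0], 24], [[0, 0, 0], [0, 0, 0], 24], [[0, 0, 0], [0, 0, 5], 24], [[0, 0, 0], [0, -0.5, 4], 24], [[0, 0, 0], [0, 0, 0], 24]]'

```text
time: 7.13
position: [0.4905, -0.0794, 0.0643]
tool_rot: [2.574, 1.799, 0.005]
ft_force: [-0.6, -0.2, -0.6]
grip_width: 0.356
```

```bash
python3 - <<'E'
from h import *
s=rel([.5893-.0985,-.2135+.1342,.06],-20)
E
```

```text
t 7.13 pos [ 0.4905 -0.0794  0.0643] yaz -20.11 F [-0.59 -0.24 -0.58] grip 31.0
turn [ 0.14 -0.11 -0.11] shift [0.2 0.2 4.3]
```

No force yet, with the bushing's underside at about 47 mm, below the pin's top. I continue down.

>>> step_arm --rows '[[[0.1, -0.1, 0], [0, 0, 5], 24], [[0, 0, 0], [0, 0, 5], 24], [[0, 0, 0], [0, -0.3, 5], 24], [[0, 0, 0], [0, 0, 0], 24]]'

```text
time: 7.47
position: [0.4894, -0.0794, 0.0475]
tool_rot: [-2.575, -1.799, 0.002]
ft_force: [-0.0, -0.3, -0.9]
grip_width: 0.356
```

```bash
python3 - <<'E'
from h import *
s=rel([.5893-.0985,-.2135+.1342,.026],-20)
E
```

```text
t 7.47 pos [ 0.4894 -0.0794  0.0475] yaz -20.11 F [-0.   -0.34 -0.94] grip 30.9
turn [-0.05  0.04 -0.1 ] shift [ 0.6  1.3 21.5]
```

>>> step_arm --rows '[[[0, 0, 0], [0.3, 1, 5], 24], [[0, 0, 0], [0, 0, 5], 24], [[0, 0, 0], [0, 0, 5], 24], [[0, 0, 0], [0, 0, 3], 24], [[0, 0, 0], [0, 0, 0], 24]]'

```text
time: 7.88
position: [0.49, -0.0796, 0.0269]
tool_rot: [-2.574, -1.799, 0.004]
ft_force: [-0.8, -0.1, -1.3]
grip_width: 0.354
```

```bash
python3 - <<'E'
from h import *
s=rel([.5893-.0985,-.2135+.1342,.025],-20)
E
```

```text
t 7.88 pos [ 0.49   -0.0796  0.0269] yaz -20.11 F [-0.79 -0.06 -1.32] grip 30.8
turn [-0.12  0.08 -0.11] shift [0.5 0.6 1.9]
```

>>> step_arm --rows '[[[0, 0, 0], [0.2, 0.3, 2], 24], [[0, 0, 0], [0, 0, 0.5], 24], [[0, 0, 0], [0, 0, 0], 55], [[0, 0, 0], [0, 0, 0], 55], [[0, 0, 0], [0, 0, 0], 55], [[0, 0, 0], [0, 0, 0], 55]]'

```text
time: 8.38
position: [0.4925, -0.0796, 0.0261]
tool_rot: [2.575, 1.799, 0.001]
ft_force: [0.4, 0.5, 0.8]
grip_width: 0.57
```

```bash
python3 - <<'E'
from h import *
s=rel([.5893-.0985,-.2135+.1342,.025],-20)
E
```

```text
t 8.38 pos [ 0.4925 -0.0796  0.0261] yaz -20.12 F [0.44 0.5  0.76] grip 49.6
turn [ 0.05 -0.01 -0.12] shift [-0.3 -1.7  1.1]
```

Now straight up, clear of the top of the bushing, and a look.

>>> step_arm --rows '[[[0, 0, 0], [0, -1, 0], 60], [[0, 0, 0], [0, 0, -10], 65], [[0, 0, 0], [0, 0, -20], 70], [[0, 0, 0], [0, 0, -30], 80], [[0, 0, 0], [0, 0, -35], 87], [[0, 0, 0], [0, 0, -35], 87], [[0, 0, 0], [0, 0, 0], 87]]'

```text
time: 8.97
position: [0.4894, -0.0796, 0.1626]
tool_rot: [-2.576, -1.797, 0.006]
ft_force: [1.2, -1.0, 0.4]
grip_width: 0.97
```

```bash
python3 - <<'E'
from h import *
rel([.6455,.0715,.16],3)
d=grab('scene','scene3');P=cloud(d);e=grab('top','top3')
a=cv2.cvtColor(d['frame'],cv2.COLOR_RGB2BGR)[190:290,210:330]
a=cv2.resize(a,None,fx=6,fy=6,interpolation=2)
cv2.imwrite('pics/c7.png',cv2.convertScaleAbs(a,alpha=1.8,beta=15))
m=(P[...,0]>.46)&(P[...,0]<.53)&(P[...,1]>-.11)&(P[...,1]<-.05)&(P[...,2]>.03)&(P[...,2]<.075)&(d['range_z']>0)
p=P[m];print(len(p),p.min(0).round(4),p.max(0).round(4),np.percentile(p[:,2],[50,90,97]).round(4))
t=p[p[:,2]>.04];print(t.mean(0).round(4))
E
```

```text
t 8.97 pos [ 0.4894 -0.0796  0.1626] yaz -20.19 F [ 1.15 -0.97  0.44] grip 84.4
turn [ -0.19   0.13 -23.19] shift [195.7  94.3   1.8]
168 [ 0.4764 -0.0949  0.03  ] [ 0.5105 -0.0641  0.0553] [0.0451 0.0493 0.0527]
[ 0.4952 -0.0808  0.0462]
```

View pics/c7.png

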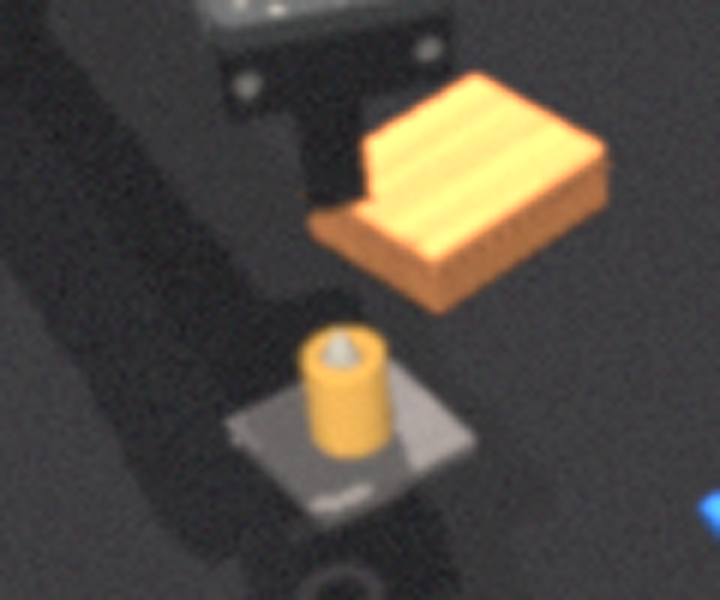

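Bushing_a sits seated and upright on the pin: scene crop (345,390), with the tip showing about 7 mm. Next come the tray and the microscope axis.

```bash
python3 - <<'E'
from h import *
from scipy.optimize import least_squares
s=load('scene0');t=load('top0')
a=cv2.cvtColor(s['frame'],cv2.COLOR_RGB2BGR)[65:195,350:460];a=cv2.resize(a,(500,590),interpolation=2)
cv2.imwrite('pics/c8.png',cv2.convertScaleAbs(a,alpha=1.3,beta=10))
for n,d in(('scene',s),('top',t)):
    P=cloud(d);v=d['range_z']>0
    # tray plate, via minAreaRect of blue pixels
    hsv=cv2.cvtColor(d['frame'],cv2.COLOR_RGB2HSV)
    z=P[...,2]
    reg=v&(P[...,0]>.58)&(P[...,0]<.71)&(P[...,1]>-.03)&(P[...,1]<.18)
    pl=P[reg&(hsv[...,1]>120)&(z>.004)&(z<.014)]
    r=cv2.minAreaRect(pl[:,:2].astype(np.float32));print(n,'plate',r,len(pl),pl[:,2].mean())
    b=P[reg&(z>.05)];r=cv2.minAreaRect(b[:,:2].astype(np.float32));print(n,'block',r,len(b),b.mean(0).round(4))
    ball=P[reg&(hsv[...,1]<90)&(z>.014)&(z<.04)&(P[...,1]>.1)]
    if len(ball)>8:
        f=least_squares(lambda q:np.linalg.norm(ball-q,axis=1)-.01,ball.mean(0)-[0,0,.01]);print('ball',f.x.round(4),len(ball),np.abs(f.fun).mean())
    m=v&(P[...,0]>.3)&(P[...,0]<.55)&(P[...,1]>.3)&(P[...,1]<.56)
    ba=P[m&(z>.018)&(z<.032)];r=cv2.minAreaRect(ba[:,:2].astype(np.float32));print(n,'base',r,len(ba))
    q=P[m&(z>.08)]
    for y in np.arange(.31,.56,.01):
        k=(q[:,1]>=y)&(q[:,1]<y+.01)
        if k.sum()>3: print(round(y,3),k.sum(),'x',q[k,0].min().round(3),q[k,0].max().round(3),'z',q[k,2].min().round(3),q[k,2].max().round(3))
E
```

```text
scene plate ((0.6464113593101501, 0.07281346619129181), (0.15238460898399353, 0.064918652176857), 84.58831024169922) 960 0.0070197020275190435
scene block ((0.6470124125480652, 0.07219363749027252), (0.03032500110566616, 0.02268165536224842), 83.7095947265625) 110 [0.6477 0.0707 0.056 ]
ball [0.6503 0.1227 0.0138] 48 0.0012186186146020035
scene base ((0.41975563764572144, 0.4361463487148285), (0.12925902009010315, 0.1705414205789566), 10.92421817779541) 1263
0.32 14 x 0.42 0.438 z 0.16 0.178
0.33 95 x 0.419 0.452 z 0.155 0.187
0.34 33 x 0.426 0.45 z 0.16 0.187
0.35 33 x 0.424 0.449 z 0.162 0.187
0.36 41 x 0.413 0.447 z 0.16 0.188
0.37 72 x 0.413 0.451 z 0.153 0.192
0.38 40 x 0.419 0.449 z 0.155 0.192
0.39 48 x 0.411 0.447 z 0.159 0.193
0.4 37 x 0.412 0.446 z 0.158 0.192
0.41 102 x 0.39 0.446 z 0.147 0.2
0.42 130 x 0.395 0.449 z 0.144 0.201
0.43 65 x 0.391 0.448 z 0.144 0.201
0.44 71 x 0.391 0.447 z 0.145 0.201
0.45 131 x 0.391 0.445 z 0.081 0.268
0.46 583 x 0.357 0.442 z 0.08 0.276
0.47 261 x 0.356 0.464 z 0.08 0.276
0.48 197 x 0.36 0.467 z 0.08 0.277
0.49 157 x 0.385 0.465 z 0.08 0.
[... 485 characters left out ...]
27355957) 2315
0.32 79 x 0.416 0.444 z 0.154 0.188
0.33 82 x 0.414 0.446 z 0.161 0.189
0.34 89 x 0.412 0.443 z 0.168 0.188
0.35 78 x 0.412 0.443 z 0.172 0.187
0.36 114 x 0.404 0.443 z 0.162 0.194
0.37 118 x 0.402 0.445 z 0.16 0.193
0.38 110 x 0.4 0.443 z 0.168 0.195
0.39 110 x 0.397 0.441 z 0.169 0.193
0.4 111 x 0.393 0.438 z 0.157 0.192
0.41 230 x 0.389 0.442 z 0.146 0.2
0.42 171 x 0.387 0.443 z 0.149 0.201
0.43 146 x 0.384 0.442 z 0.156 0.201
0.44 149 x 0.383 0.439 z 0.176 0.201
0.45 397 x 0.354 0.437 z 0.08 0.271
0.46 482 x 0.352 0.433 z 0.081 0.277
0.47 276 x 0.35 0.46 z 0.08 0.277
0.48 249 x 0.349 0.46 z 0.082 0.276
0.49 156 x 0.377 0.457 z 0.084 0.278
0.5 10 x 0.407 0.424 z 0.268 0.273
```

View pics/c8.png

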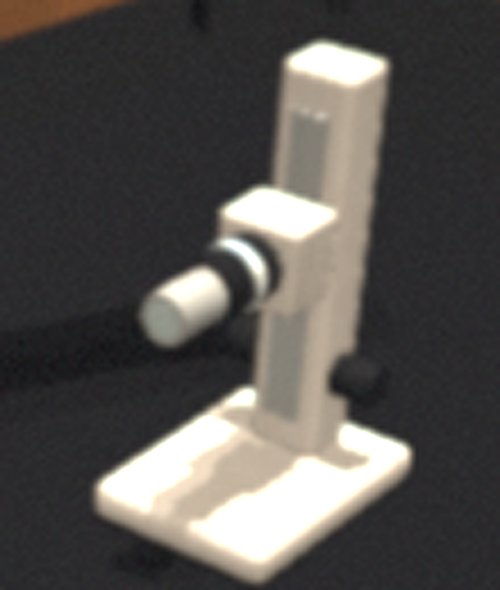

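>>> step_arm --rows '[[[0, 0, -2.5], [25, 12, 0], 87], [[0, 0, -2.5], [34, 18, 0], 87], [[0, 0, -2.5], [34, 19, 0], 87], [[0, 0, -2.5], [33, 21, 0], 87], [[0, 0, -2.5], [33, 22, 0], 87], [[0, 0, -2.5], [20, 15, 0], 87], [[0, 0, 0], [0, 0, 0], 87], [[0, 0, 0], [0, 0, 0], 87]]'

```text
time: 9.73
position: [0.6325, 0.0735, 0.1443]
tool_rot: [-2.3, -2.115, 0.032]
ft_force: [0.7, -0.4, -0.2]
grip_width: 0.999
```

```bash
python3 - <<'E'
from h import *
from scipy.optimize import least_squares
rel([.6453,.0720,.10],-5.3)
for n in('scene0','top0'):
    d=load(n);P=cloud(d);v=d['range_z']>0
    Q=P[v&(P[...,0]>.38)&(P[...,0]<.48)&(P[...,1]>.33)&(P[...,1]<.36)&(P[...,2]>.14)]
    Q2=P[v&(P[...,0]>.38)&(P[...,0]<.47)&(P[...,1]>.405)&(P[...,1]<.45)&(P[...,2]>.194)&(P[...,2]<.21)]
    def f(q):
        a=q[2];u=np.array([np.cos(a),np.sin(a)])
        w=Q[:,:2]-[q[0],.345];lat=w[:,0]*u[1]-w[:,1]*u[0]
        return np.hypot(lat,Q[:,2]-q[1])-.016
    g=least_squares(f,[.43,.172,np.radians(100)],loss='soft_l1',f_scale=.002)
    print(n,len(Q),g.x[:2].round(4),np.degrees(g.x[2]).round(1),np.abs(g.fun).mean(),'housing',Q2.mean(0).round(4),len(Q2))
    F=P[v&(P[...,0]>.38)&(P[...,0]<.48)&(P[...,1]>.30)&(P[...,1]<.345)&(P[...,2]>.12)]
    u=np.array([np.cos(np.radians(100)),np.sin(np.radians(100))]);pr=F[:,:2]@u
    print('front along',np.percentile(pr,[0,5,10,20,30]).round(4),'lat',(F[:,:2]@np.array([u[1],-u[0]])).mean().round(4))
E
```

```text
t 9.73 pos [0.6325 0.0735 0.1443] yaz -4.8 F [ 0.73 -0.36 -0.21] grip 86.9
turn [-1.51  0.22  0.5 ] shift [-0.3 14.  44. ]
scene0 161 [0.4323 0.1702] 95.7 0.0029008961850593186 housing [0.4201 0.4316 0.1976] 131
front along [0.2471 0.2488 0.2492 0.25   0.2507] lat 0.489
top0 249 [0.4285 0.1685] 99.0 0.001135624451531387 housing [0.4124 0.4324 0.1968] 468
front along [0.2459 0.2472 0.2476 0.248  0.2486] lat 0.481
```

>>> step_arm --rows '[[[-1.5, 0.2, -0.5], [0, 14, 10], 87], [[0, 0, 0], [0, 0, 30], 87], [[0, 0, 0], [0, 0, 25], 87], [[0, 0, 0], [0, 0, 0], 87], [[0, 0, 0], [0, 0, 0], 87]]'

```text
time: 10.15
position: [0.6419, 0.0675, 0.0736]
tool_rot: [-2.308, -2.129, 0.011]
ft_force: [0.4, 0.4, 0.3]
grip_width: 0.997
```

```bash
python3 - <<'E'
from h import *
rel([.6453,.0720,.029],-5.3)
E
```

```text
t 10.15 pos [0.6419 0.0675 0.0736] yaz -4.62 F [0.43 0.43 0.26] grip 86.8
turn [-0.35  0.24  0.69] shift [ 4.9  3.3 44.5]
```

>>> step_arm --rows '[[[-0.3, 0.2, 0.7], [5, 3, 0], 87], [[0, 0, 0], [0, 0, 12], 87], [[0, 0, 0], [0, 0, 12], 87], [[0, 0, 0], [0, 0, 0], 87]]'

```text
time: 10.48
position: [0.6464, 0.0708, 0.0516]
tool_rot: [2.325, 2.109, 0.005]
ft_force: [-1.2, 0.5, 1.4]
grip_width: 0.998
```

```bash
python3 - <<'E'
from h import *
rel([.6453,.0720,.029],-5.3)
E
```

```text
t 10.48 pos [0.6464 0.0708 0.0516] yaz -5.58 F [-1.22  0.45  1.43] grip 86.9
turn [ 0.21 -0.04 -0.28] shift [ 1.1 -1.3 22.6]
```

>>> step_arm --rows '[[[0.2, 0, -0.3], [1, -1, 10], 80], [[0, 0, 0], [0, 0, 11], 65], [[0, 0, 0], [0, 0, 0], 50], [[0, 0, 0], [0, 0, 0], 45], [[0, 0, 0], [0, 0, 0], 45]]'

```text
time: 10.9
position: [0.6457, 0.0722, 0.0285]
tool_rot: [-2.32, -2.117, -0.001]
ft_force: [-0.2, -0.2, 0.4]
grip_width: 0.709
```

```bash
python3 - <<'E'
from h import *
rel([.6453,.0720,.029],-5.3)
E
```

```text
t 10.9 pos [0.6457 0.0722 0.0285] yaz -5.24 F [-0.25 -0.19  0.44] grip 61.7
turn [ 0.01 -0.05  0.06] shift [-0.2 -0.4 -0.5]
```

>>> step_arm --rows '[[[0, 0, 0], [0, 0, 0], 45], [[0, 0, 0], [0, 0, 0], 35], [[0, 0, 0], [0, 0, 0], 29], [[0, 0, 0], [0, 0, 0], 25], [[0, 0, 0], [0, 0, 0], 23], [[0, 0, 0], [0, 0, 0], 21], [[0, 0, 0], [0, 0, 0], 19], [[0, 0, 0], [0, 0, 0], 17], [[0, 0, 0], [0, 0, 0], 14]]' --grip_force 8

```text
time: 11.65
position: [0.6454, 0.0724, 0.03]
tool_rot: [-2.319, -2.117, -0.001]
ft_force: [-0.4, -0.3, -0.5]
grip_width: 0.224
```

>>> step_arm --rows '[[[0, 0, 0], [0, 0, 0], 12], [[0, 0, 0], [0, 0, 0], 12], [[0, 0, 0], [0, 0, 0], 12]]' --grip_force 30

```text
time: 11.9
position: [0.6454, 0.0725, 0.03]
tool_rot: [-2.319, -2.117, -0.001]
ft_force: [-0.8, 0.3, 0.6]
grip_width: 0.232
```

```bash
python3 - <<'E'
from h import *
rel([.6453,.0720,.029],-5.3)
E
```

```text
t 11.9 pos [0.6454 0.0725 0.03  ] yaz -5.23 F [-0.84  0.32  0.6 ] grip 20.2
turn [-0.04 -0.09  0.07] shift [-0.5 -0.   1. ]
```

Gripped at 20 mm. I lift gently.

>>> step_arm --rows '[[[0, 0, 0], [0, 0, -3], 12], [[0, 0, 0], [0, 0, -6], 12], [[0, 0, 0], [0, 0, -9], 12], [[0, 0, 0], [0, 0, -12], 12], [[0, 0, 0], [0, 0, -12], 12], [[0, 0, 0], [0, 0, -12], 12], [[0, 0, 0], [0, 0, -12], 12], [[0, 0, 0], [0, 0, -12], 12], [[0, 0, 0], [0, 0, -12], 12], [[0, 0, 0], [0, 0, -9], 12], [[0, 0, 0], [0, 0, -5], 12], [[0, 0, 0], [0, 0, 0], 12]]'

```text
time: 12.9
position: [0.6465, 0.0718, 0.1467]
tool_rot: [2.32, 2.116, 0.006]
ft_force: [-0.2, 0.9, -2.3]
grip_width: 0.224
```

```bash
python3 - <<'E'
from h import *
rel([.6453,.0720,.17],-5.3)
d=grab('scene','scene4');f=cv2.cvtColor(d['frame'],cv2.COLOR_RGB2BGR)[180:300,300:440]
cv2.imwrite('pics/c9.png',cv2.convertScaleAbs(cv2.resize(f,None,fx=5,fy=5,interpolation=2),alpha=1.4,beta=10))
E
```

```text
t 12.9 pos [0.6465 0.0718 0.1467] yaz -5.27 F [-0.23  0.94 -2.33] grip 19.5
turn [ 0.2  -0.12  0.03] shift [  0.2  -1.1 -23.3]
```

View pics/c9.png

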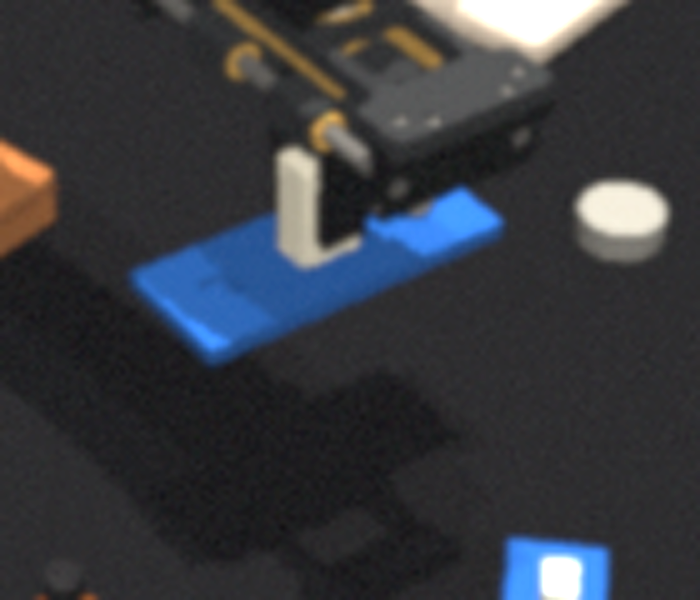

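Lifted and level; the ball pocket is hidden behind the finger. Next is a smooth move to a stand-off about 120 mm in front of the glass.

>>> step_arm --rows '[[[0, 0, -0.6], [2, -6, -2], 12], [[0, 0, -1.2], [4, -11, -3], 12], [[0, 0, -1.3], [7, -16, -4], 12], [[0, 0, -1.3], [9, -20, -4], 12], [[0, 0, -1.3], [11, -21, -4], 12], [[0, 0, -1.3], [11, -21, -4], 12], [[0, 0, -1.3], [12, -21, -4], 12], [[0, 0, -1.3], [12, -20, -4], 12], [[0, 0, -1.3], [10, -15, -4], 12], [[0, 0, -1.2], [7, -11, -3], 12], [[0, 0, -1], [5, -7, -2], 12], [[0, 0, -0.5], [2, -3, -1], 12]]'

```text
time: 13.95
position: [0.4482, 0.1642, 0.1779]
tool_rot: [-2.016, -2.398, 0.024]
ft_force: [-0.4, 0.0, -2.1]
grip_width: 0.231
```

>>> step_arm --rows '[[[0, 0, 0], [0, 0, 0], 12], [[0, 0, 0], [0, 0, 0], 12]]'

```text
time: 14.12
position: [0.447, 0.1645, 0.1777]
tool_rot: [-2.013, -2.401, 0.024]
ft_force: [-0.3, 0.4, -2.8]
grip_width: 0.228
```

```bash
python3 - <<'E'
from h import *
rel([.4622,.1605,.186],9)
d=grab('scene','scene5');f=cv2.cvtColor(d['frame'],cv2.COLOR_RGB2BGR)[60:210,310:470]
cv2.imwrite('pics/c10.png',cv2.convertScaleAbs(cv2.resize(f,None,fx=4,fy=4,interpolation=2),alpha=1.4,beta=10))
d=grab('top','top5');f=cv2.cvtColor(d['frame'],cv2.COLOR_RGB2BGR)[200:380,60:320]
cv2.imwrite('pics/c11.png',cv2.convertScaleAbs(cv2.resize(f,None,fx=3,fy=3,interpolation=2),alpha=1.2,beta=10))
E
```

```text
t 14.12 pos [0.447  0.1645 0.1777] yaz 10.05 F [-0.33  0.35 -2.77] grip 19.9
turn [-0.99  0.19  1.06] shift [-6.6 14.1 -8.5]
```

View pics/c10.png

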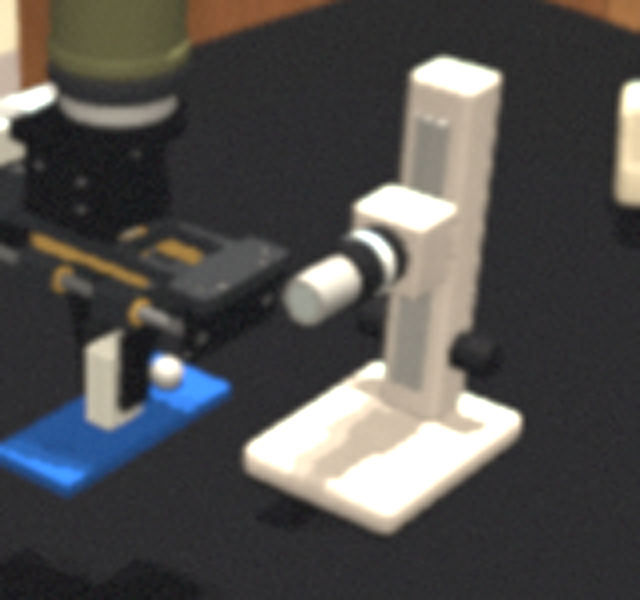

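View pics/c11.png

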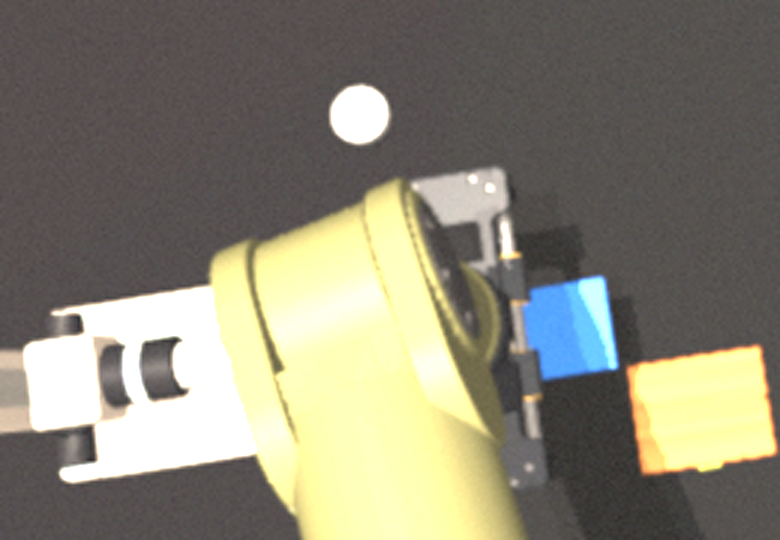

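```bash
python3 - <<'E'
from h import *
d=load('scene5');cv2.imwrite('pics/c12.png',cv2.cvtColor(d['frame'],cv2.COLOR_RGB2BGR)[:240,200:520].repeat(2,0).repeat(2,1))
for n in('scene5','top5'):
    d=load(n);P=cloud(d);v=(d['range_z']>0)
    m=v&(P[...,0]>.25)&(P[...,0]<.6)&(P[...,1]>.1)&(P[...,1]<.45)&(P[...,2]>.21)
    q=P[m];print(n)
    for y in np.arange(.1,.45,.02):
        k=(q[:,1]>=y)&(q[:,1]<y+.02)
        if k.sum()>3:print(round(y,2),k.sum(),'z',q[k,2].min().round(3),q[k,2].max().round(3),'x',q[k,0].min().round(3),q[k,0].max().round(3))
E
```

```text
scene5
0.1 334 z 0.242 0.532 x 0.363 0.466
0.12 2350 z 0.239 0.536 x 0.358 0.531
0.14 2044 z 0.21 0.535 x 0.356 0.55
0.16 987 z 0.21 0.529 x 0.353 0.548
0.18 636 z 0.235 0.526 x 0.447 0.545
0.2 181 z 0.237 0.521 x 0.459 0.54
top5
0.1 3515 z 0.243 0.651 x 0.266 0.466
0.12 4262 z 0.241 0.637 x 0.263 0.523
0.14 2745 z 0.241 0.618 x 0.299 0.545
0.16 1764 z 0.259 0.6 x 0.343 0.543
0.18 1150 z 0.276 0.593 x 0.383 0.539
0.2 317 z 0.532 0.585 x 0.429 0.481
```

View pics/c12.png

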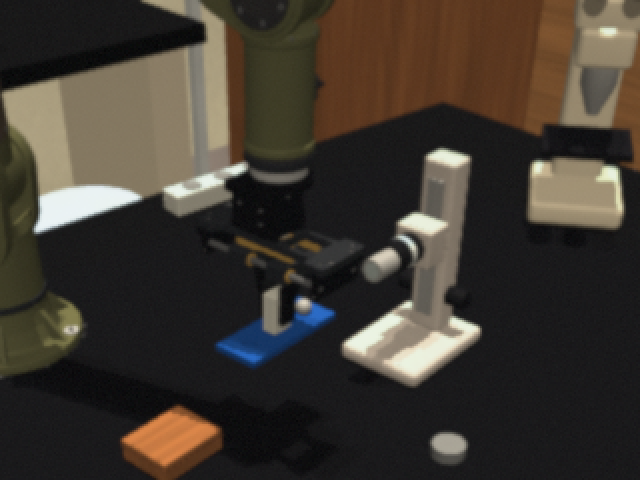

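The raised wrist link is above 0.5 m, clear of the microscope. The ball is in its pocket at scene (352,153), and the front glass is at (386,136). I measure the ball against the lens in the same camera.

```bash
python3 - <<'E'
from h import *
from scipy.optimize import least_squares
d=load('scene5');P=cloud(d);v=d['range_z']>0
s=status.get_state();R=Ro.from_rotvec(s['tool_rot'])
f=d['frame'].astype(int)
hsv=cv2.cvtColor(d['frame'],cv2.COLOR_RGB2HSV)
C=proj(d,np.array([[.438,.328,.171]]));print('pred lens px',C)
# ball
m=v&(hsv[...,1]<90)&(f.sum(2)>150);m[:145]=0;m[161:]=0;m[:,:346]=0;m[:,361:]=0
b=P[m];md=np.median(b,0);b=b[np.linalg.norm(b-md,axis=1)<.02]
g=least_squares(lambda q:np.linalg.norm(b-q,axis=1)-.01,md-[.006,-.004,.006],loss='soft_l1',f_scale=.001);print('ball',g.x.round(4),len(b),np.abs(g.fun).mean())
exp=s['position']+R.apply([.05,0,.015]);print('expected ball from TCP',exp.round(4),'tool z',R.as_matrix()[:,2].round(3),'TCP x',R.as_matrix()[:,0].round(3))
print('pixel',f[133:140,378:394].sum(2))
for u,vv in((384,135),(385,136),(386,136),(386,137),(387,136),(384,137)): print(u,vv,P[vv,u].round(4))
# front disc fit: points within nearest 3 mm along axis
for n in('scene0','scene3','scene4','scene5'):
    e=load(n);Q=cloud(e);mm=(e['range_z']>0)&(Q[...,0]>.40)&(Q[...,0]<.47)&(Q[...,1]>.30)&(Q[...,1]<.345)&(Q[...,2]>.14)&(Q[...,2]<.2)
    q=Q[mm];u=np.array([np.cos(np.radians(99.5)),np.sin(np.radians(99.5)),0]);a=q@u;fr=q[a<np.percentile(a,5)+.004]
    lat=fr@np.array([u[1],-u[0],0]);print(n,len(fr),'a',np.median(fr@u).round(4),'lat',lat.min().round(4),lat.max().round(4),'z',fr[:,2].min().round(4),fr[:,2].max().round(4),'mean',fr.mean(0).round(4))
E
```

```text
pred lens px [[385.35709891 135.50990147]]
ball [0.437  0.2151 0.1625] 50 0.0010415471075363373
expected ball from TCP [0.4385 0.2133 0.1625] tool z [-0.017 -0.006 -1.   ] TCP x [-0.173  0.985 -0.003]
pixel [[ 69  74 130 207 278 309 315 317 318 314 311 355 417 434 419 395]
 [ 72  80 144 220 279 310 313 313 312 309 300 311 355 380 371 343]
 [ 62  75 122 204 272 307 315 312 311 312 304 295 307 328 316 292]
 [ 51  74 100 171 252 294 310 310 315 314 305 288 279 286 270 245]
 [ 51  73  85 131 214 281 305 310 312 314 303 281 265 247 225 195]
 [ 59  71  75 104 177 260 292 305 308 305 292 267 248 211 177 139]
 [ 75  78  84  92 132 201 253 275 292 284 271 245 203 154 109  92]]
384 135 [0.4302 0.3307 0.1684]
385 136 [0.431  0.3338 0.1648]
386 136 [0.4394 0.3291 0.1698]
386 137 [0.4366 0.3321 0.1648]
387 136 [0.4404 0.3317 0.1693]
384 137 [0.4316 0.3298 0.1635]
scene0 80 a 0.255 lat 0.4679 0.5008 z 0.1553 0.1864 mean [0.4368 0.3316 0.1708]
scene3 75 a 0.2553 lat 0.4685 0.5016 z 0.1548 0.1858 mean [0.4365 0.3314 0.1714]
scene4 21 a 0.2542 lat 0.4913 0.5012 z 0.16 0.1843 mean [0.4463 0.3325 0.1726]
scene5 64 a 0.2544 lat 0.47 0.5014 z 0.1559 0.1871 mean [0.4365 0.3308 0.1725]
```

```bash
python3 - <<'E'
from h import *
rel([.453,.232,.186],10)
E
```

```text
t 14.22 pos [0.4474 0.1642 0.1777] yaz 9.99 F [ 0.33 -0.35 -3.42] grip 20.0
turn [-1.    0.2  -0.01] shift [65.8 17.1 -8.8]
```

>>> step_arm --rows '[[[-0.4, 0.1, 0], [2, 2, -2], 12], [[-0.4, 0.1, 0], [5, 3, -2], 12], [[-0.2, 0, 0], [7, 3, -2], 12], [[0, 0, 0], [8, 3, -1], 12], [[0, 0, 0], [8, 3, -1], 12], [[0, 0, 0], [8, 2, -1], 12], [[0, 0, 0], [7, 1, 0], 12], [[0, 0, 0], [4, 0, 0], 12], [[0, 0, 0], [2, 0, 0], 12], [[0, 0, 0], [0, 0, 0], 12], [[0, 0, 0], [0, 0, 0], 12]]'

```text
time: 15.13
position: [0.4585, 0.2232, 0.1862]
tool_rot: [2.021, 2.403, -0.0]
ft_force: [0.5, -1.2, -2.5]
grip_width: 0.228
```

```bash
python3 - <<'E'
from h import *
rel([.453,.232,.186],10)
E
```

```text
t 15.13 pos [0.4585 0.2232 0.1862] yaz 9.86 F [ 0.48 -1.18 -2.54] grip 19.8
turn [ 0.05  0.06 -0.14] shift [ 9.6 -3.9  0.2]
```

>>> step_arm --rows '[[[0, 0, -0.1], [2, -1, 0], 12], [[0, 0, 0], [4, -2, 0], 12], [[0, 0, 0], [3, -1, 0], 12], [[0, 0, 0], [1, 0, 0], 12], [[0, 0, 0], [0, 0, 0], 12], [[0, 0, 0], [0, 0, 0], 12], [[0, 0, 0], [0, 0, 0], 12]]'

```text
time: 15.72
position: [0.4519, 0.2318, 0.1862]
tool_rot: [2.021, 2.403, -0.001]
ft_force: [0.1, 0.3, -3.1]
grip_width: 0.225
```

```bash
python3 - <<'E'
from h import *
from scipy.optimize import least_squares
s=rel([.453,.232,.186],10)
R=Ro.from_rotvec(s['tool_rot'])
print('ball from TCP',(s['position']+R.apply([.05,0,.015])).round(4))
d=grab('scene','scene6');P=cloud(d);v=d['range_z']>0;f=d['frame'].astype(int)
hsv=cv2.cvtColor(d['frame'],cv2.COLOR_RGB2HSV)
w=v&(hsv[...,1]<100)&(f.sum(2)>120)&(np.linalg.norm(P-[.444,.282,.172],axis=2)<.02)
b=P[w]
g=least_squares(lambda q:np.linalg.norm(b-q,axis=1)-.01,[.444,.282,.171],loss='soft_l1',f_scale=.001);print('ball',g.x.round(4),len(b),np.abs(g.fun).mean(), proj(d,g.x))
im=cv2.cvtColor(d['frame'],cv2.COLOR_RGB2BGR)[60:210,310:470]
cv2.imwrite('pics/c13.png',cv2.convertScaleAbs(cv2.resize(im,None,fx=4,fy=4,interpolation=2),alpha=1.4,beta=10))
d=grab('top','top6');im=cv2.cvtColor(d['frame'],cv2.COLOR_RGB2BGR)
cv2.imwrite('pics/c14.png',im)
E
```

```text
t 15.72 pos [0.4519 0.2318 0.1862] yaz 9.86 F [ 0.12  0.28 -3.09] grip 19.6
turn [ 0.02  0.09 -0.14] shift [0.  1.1 0.2]
ball from TCP [0.4434 0.281  0.1711]
ball [0.4426 0.2824 0.1699] 44 0.0009638226712184128 [[373.26347587 142.12995325]]
```

View pics/c13.png

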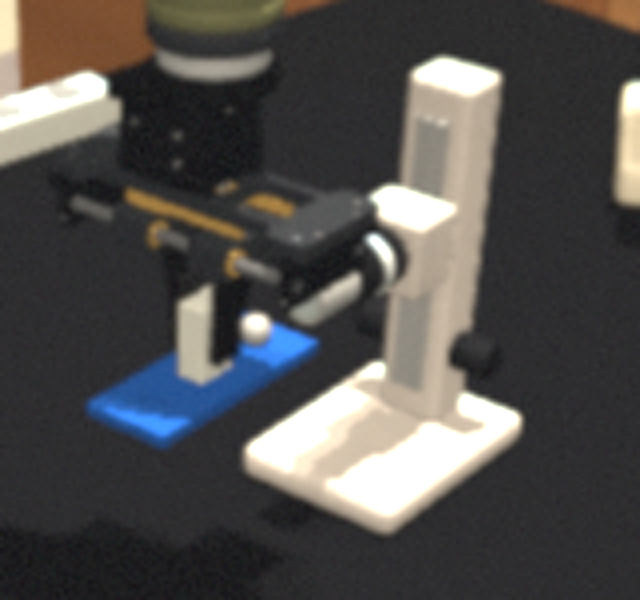

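View pics/c14.png

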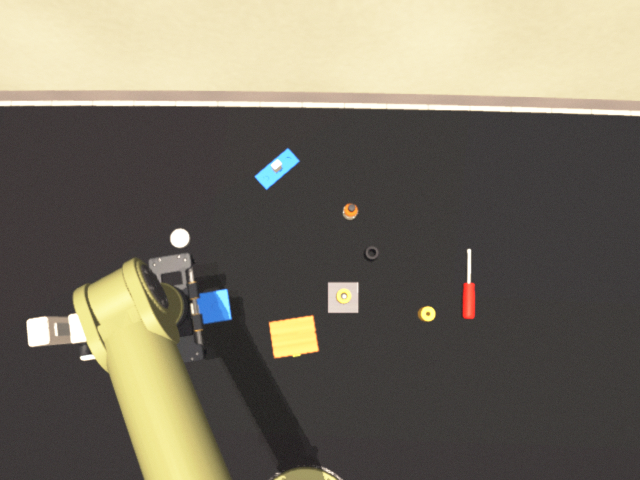

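The ball measures about 2 mm from the focus point in the scene camera. The top view shows bushing_a on the pin (344,296), bushing_b still at (428,314), and the bystanders where they were. I settle, then check level and stillness.

>>> step_arm --rows '[[[0, 0, 0], [0, 1, 0], 12], [[0, 0, 0], [0, 0, 0], 12], [[0, 0, 0], [0, 0, 0], 12], [[0, 0, 0], [0, 0, 0], 12], [[0, 0, 0], [0, 0, 0], 12], [[0, 0, 0], [0, 0, 0], 12]]'

```text
time: 16.32
position: [0.4534, 0.2315, 0.1861]
tool_rot: [2.023, 2.402, -0.001]
ft_force: [0.0, -0.2, -2.7]
grip_width: 0.233
```

```bash
python3 - <<'E'
from h import *
s=rel([.453,.232,.186],10);print(np.abs(s['qd']).max())
d=grab('scene','scene7');P=cloud(d);hsv=cv2.cvtColor(d['frame'],cv2.COLOR_RGB2HSV)
m=(d['range_z']>0)&(hsv[...,0]>100)&(hsv[...,0]<125)&(hsv[...,1]>140)&(P[...,2]>.155)&(P[...,2]<.175)&(P[...,1]<.4)&(P[...,1]>.1)
p=P[m];A=np.c_[p[:,:2]-p[:,:2].mean(0),np.ones(len(p))]
c=np.linalg.lstsq(A,p[:,2],rcond=None)[0];print(len(p),'slopes',c.round(4),p.min(0).round(3),p.max(0).round(3))
s=status.get_state();print(s['position'],np.abs(s['qd']).max())
E
```

```text
t 16.32 pos [0.4534 0.2315 0.1861] yaz 9.8 F [ 0.01 -0.19 -2.66] grip 20.3
turn [ 0.03  0.1  -0.2 ] shift [ 0.6 -0.3  0.1]
0.0014601046892063537
667 slopes [-0.0265  0.0012  0.1624] [0.426 0.152 0.155] [0.499 0.311 0.168]
[0.45341376 0.2314226  0.18613984] 0.002530303385851641
```

```bash
python3 -c "
from h import *
print(order.close_job())"
```

```text
the job is handed in; nothing more can be done
None
```

I handed the job in at about 16 s of the 58 s allowed. It reports no verdict, so the results below come from my own last checks.

- **Bushing:** I picked the wide-bore bushing (top camera pixel 402,254), slid it down the gauge pin with no notable force and let go. The pictures show it upright on the base with the pin tip showing about 7 mm. The small-bore bushing still stands where it was.
- **Tray:** I gripped the large tray by its white block at 30 N and carried it slowly to the microscope. The gripper opening of 20 mm matches the block. The tool is within 0.1° of vertical and the arm was still.
- **Ball:** it is in its pocket. Just before a final move of about 1 mm toward the focus point, it measured about 2 mm from there. I did not measure it again after that.
- **Surroundings:** no contact force was noticed near the microscope, and the oil bottle, slide box, dust cap and screwdriver look unmoved in the top picture.

Some measurements disagreed:
- **Cameras:** the top camera read about 5–6 mm lower in x than the scene camera. I used the scene camera, which matched the gripper to 1–2 mm.
- **Lens position:** my lens estimates scattered by about 3 mm, against the 12 mm allowed.
- **Tray level:** a plane fitted to the tray showed a 0.027 rad slope, probably from side-face pixels. It is under the 0.1 rad limit either way.

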